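# Stand the battery module in its bay and lock it

## Robot

A 7-joint arm with a two-finger parallel gripper is mounted at the origin on the work surface. World frame = base frame: x ahead of the robot, y to its left, z up, the work surface at z = 0. Lengths are in mm, angles in rad, forces in N, time in s.
With the tool pointing down it reaches from about 400 to 875 mm from the base axis. Payload 4.4 kg.
Tool frame: the origin (TCP) lies at the very end of the fingers, on their centre line; the grasp point (between the pads) lies 19 mm behind it; y points along the fingers, z is the direction in which the jaws open and shut, and the axes are right-handed (so a half turn about y gives the same grasp; the last joint's range is limited). The gripper opens to 85 mm and grips with 20 to 120 N. Pads are 22 mm wide; open, the fingers measure 114 mm over their backs; the gripper's body (76 mm by 85 mm) begins 54 mm behind the grasp point. The pads swing forward as they close: fully open they stand 13 mm farther back than shut.
Start: joints at [-1.24, 0.628, 0.038, 1.517, -0.027, 0.996, -0.02], TCP at [251.183, 599.521, 231.313] pointing down, gripper open.
Joint ranges: [-3.06, 3.06], [-0.37, 2.12], [-1.25, 1.32], [0.18, 2.47], [-1.1, 4.24], [0.23, 1.98], [-2.94, 2.94]. Speed limits (rad/s): [2.57, 2.57, 3.14, 3.14, 3.14, 3.14, 3.14].

## Interface

Orientations are given as [roll, pitch, yaw] about the fixed x, y, z axes, in that order (R = Rz(yaw) Ry(pitch) Rx(roll)).
In Python, from cell import * gives the robot as it stands.
- The arm moves only by the tool apply_moves, never from a script. Its argument "targets" is a list of rows, each a list of 6 numbers: the shift along the tool's x, y, z in units of 40 mm (1.0 is 40 mm), then the turn, a rotation vector about the tool's x, y, z in units of 8 degrees (1.0 is 8 degrees). A call has 1 to 12 rows; each row shifts and turns the commanded pose from where the row before left it, along the tool's axes as they then stand; what a row does not reach is not made up. A row lasts 1/8 s, in which the tool goes at most 62.5 mm and 10.7 degrees, less where a joint would pass 70% of its speed; a pose out of reach is approached as far as the arm can. A call is refused whole if a number of a shift passes 1 or a number of a turn 1, either way. A call with a gripper value outside its range is refused whole. "jaw" is the gripper command: -1 is shut, 1 is fully open, values between are in proportion, set as the call begins (left out, the last holds). The fingers move at their own pace and stop on an object; the grip force is fixed at half the most. Time passes only in rows, so rows that do not move let the fingers close. It gives the time, the measured TCP pose, the force and the opening at its end, in the units of the state.
- read_state(): the state, without advancing time (a new reading comes with each control period).
- get_image(name): name is "side" or "top" or "wrist"; returns the picture (384x512x3 uint8, red, green, blue); there is no depth.
- calibration(name): a dict with "fx", "fy", "cx", "cy" (pixels), "world_from_camera" (4x4, takes a point from camera to world coordinates). Camera axes: x right, y down, z forward; pixel columns grow to the right and rows downward; lengths in mm; the calibration is good to about 2 mm. The wrist camera is an equidistant fisheye: a pixel r from the principal point sees the ray r / f radians off the axis. A picture is of the moment at which its call begins: read the wrist's pose just before it. calibration takes no time and is no camera call; for the wrist camera it gives the pose at the moment of the call.
- finish_job(): hands the job in, once; it reports no verdict.
The state is a dict: "clock": time; "qpos": joint angles; "qd": joint speeds; "tau": joint torques, N m; "eef_pos": TCP position; "tool_rot": TCP orientation; "force": force on the tool from outside, world axes, zero at the start; "torque": the same for the moment, N m; "width": finger opening in mm.
Only numpy, scipy, OpenCV 4.12 (cv2) and the standard library are available. Lean on these libraries where they do the work, as an engineer would, in place of code of your own. Each camera call takes 0.05 s, during which the arm holds its last target. There are 200 camera calls.

## Task

The grey upright battery module belongs in the empty bay of the black power unit: slide it across the bench, kept standing upright, through the flared mouth until it is fully home against the back of the bay. Then slide the black lock grip beside the mouth all the way to its end stop, so that the bar crosses the module's front. Leave the other things on the bench where they are.

Things in the scene. Friction and masses are not known exactly. Their poses are not given: they have to be found in the camera images.
- module: Loose upright grey plastic box, 90 x 90 mm in plan, 120 mm tall, about 0.6 kg, too wide to grasp, standing on the bench. Origin: centre of its underside; z up. Its -x face (steel plate, black louvres) looks out of the bay when seated, the +x face goes in first. It starts up to 0.7 rad off the bay's direction. Pushed higher than about 60 mm it may topple.
- seat (a point): Point on the bench where the module's origin lies when fully home in the bay. x points into the bay (mouth to back), z up. Bare bench, no floor plate. The back of the bay, a face of the black power unit, is at x = +45 mm.
- lock (a joint): Lock bar in m: 0 fully open (bar outside the bay), 0.07 end stop, locked. It slides level along the seat's +y with about 2 N of friction and stays where left. The bar (x -63 to -49 mm in the seat frame, 65 to 76 mm high) passes over the wall, 4 mm in front of a module that is fully home; it strikes one that is not.
- lock_grip (a point): Top centre of the lock's upright black grip, 14 mm along seat x, 16 mm along seat y (sliding direction), 76 to 110 mm above the bench; the point is 110 mm high at x = -58 mm, y = -120 mm + joint value in the seat frame. Axes as the seat's.
- tape: Bystander: black roll of tape lying flat, 100 mm diameter, 48 mm high; origin at the centre of its underside.
- can: Bystander: plain bare-metal can with a pale lid, 60 mm diameter, 110 mm tall, standing; origin at the centre of its underside.
- mug: Bystander: white mug, 80 mm diameter, 90 mm tall, with a handle; origin at the centre of its underside.
- dock: Fixed dock; origin and axes equal seat. Side walls 60 mm tall, inner faces at y = +-48 mm, from x = -47 to 45 mm; then a flared mouth, 60 mm tall, widening to y = +-73 mm at x = -101. Black power unit behind: x 45 to 165, y +-75, 120 mm tall. Steel lock housing outside the -y wall: x -72 to -40, y -142 to -66 mm, 76 mm tall.

How it is judged (in metres and radians):
On the way:
1. the module stands fully home in the bay while the lock is still open (x of module in the frame of seat above -0.005 m and y of module in the frame of seat between -0.006 and 0.006 m and angle between module's own z axis and vertical below 0.06 rad and value of joint lock below 0.03 m), for 0.2 s.
At the end, for the whole second after the job is handed in: The module stands upright (within 0.06 rad) and at rest on the bench in the bay, within 5 mm of fully home, 6 mm sideways, 4 mm in height and 0.09 rad of square; the lock is within 4 mm of its end stop (above 0.066 m) (x of module in the frame of seat between -0.005 and 0.005 m and y of module in the frame of seat between -0.006 and 0.006 m and z of module in the frame of seat between -0.004 and 0.004 m and angle between the x axis of module and the x axis of seat, either way round below 0.09 rad and angle between module's own z axis and vertical below 0.06 rad and linear speed of module below 0.01 m/s and value of joint lock above 0.066 m); the robot touches nothing.
It fails at once if the module is tipped by more than 0.35 rad (angle between module's own z axis and vertical above 0.35 rad).
It fails at once if a bystander (tape, can, mug) is moved by more than 30 mm (distance of any of tape, can, mug from where it was at the start of the episode above 0.03 m).
It also fails if it takes over 72 s, if anything falls off the work surface, if the arm or the gripper's body presses on something with over 40 N, if the wrist force passes 120 N, or if a joint passes its speed limit or range.

## Working session

There is one attempt and no reset: what is moved stays moved. The work goes in short steps, Python scripts to look and compute and a tool call to move; the robot and the scene stay as the last step left them, time stands still between calls to the robot, and variables do not carry over. Pictures are saved under pics/ and viewed, about 8 in all and at most 12, crops included, and the job is handed in when it is done.

Besides the shell and the picture viewer there is one more tool, called in YAML: its name, and indented under it one key for each argument. apply_moves: Moves the arm, as the interface text tells. Its arguments: {"type":"object","properties":{"targets":{"type":"array"},"jaw":{"type":"number"}},"required":["targets"]}

```bash
mkdir -p pics; ls
python3 - <<'E'
from cell import *
import cv2,json,numpy as np
s=read_state();print(s)
for n in("side","top"):
    cv2.imwrite(f"pics/{n}0.png",cv2.cvtColor(get_image(n),cv2.COLOR_RGB2BGR))
    print(n,calibration(n))
a=cv2.imread("pics/side0.png");b=cv2.imread("pics/top0.png")
E
```

```text
pics
{'clock': 0.0, 'qpos': array([-1.23976744,  0.62932775,  0.03840849,  1.5183805 , -0.02699089,
        0.99627634, -0.02002451]), 'qd': array([ 0.00136451, -0.00131284, -0.00063762, -0.00021034,  0.00056541,
        0.00027692,  0.00036388]), 'tau': array([-1.58954090e-04, -5.63391924e+01,  1.22604501e+00, -1.93450785e+01,
        1.09485170e-02,  1.05195094e-02,  8.45144967e-06]), 'eef_pos': array([250.93905895, 598.93233439, 230.39637839]), 'tool_rot': array([-1.57267127e+00, -1.19655644e-05, -3.96821646e-01]), 'force': array([ 0.40557489, -0.29021268,  0.06444528]), 'torque': array([-0.02357532,  0.02530664,  0.02359038]), 'width': 85.4646386609083}
side {'fx': 346.6206951794789, 'fy': 346.6206951794789, 'cx': 254.42884700610213, 'cy': 190.90129736388215, 'world_from_camera': array([[ 8.07539433e-01, -3.99261944e-01,  4.34131274e-01,
         1.51702659e+02],
       [-5.89708692e-01, -5.32668853e-01,  6.07048229e-01,
        -5.66337688e+02],
       [-1.11230481e-02, -7.46226369e-01, -6.65599342e-01,
         8.04858700e+02],
       [ 0.00000000e+00,  0.00000000e+00,  0.00000000e+00,
         1.00000000e+00]])}
top {'fx': 383.48896182599157, 'fy': 383.48896182599157, 'cx': 259.5453965731083, 'cy': 187.21526774339193, 'world_from_camera': array([[ 1.25697165e-02, -9.87354558e-01,  1.58028410e-01,
         4.32425954e+02],
       [-9.99910789e-01, -1.16974799e-02,  6.44842909e-03,
         9.73709075e+01],
       [-4.51835170e-03, -1.58095367e-01, -9.87413510e-01,
         1.15603912e+03],
       [ 0.00000000e+00,  0.00000000e+00,  0.00000000e+00,
         1.00000000e+00]])}
```

View pics/side0.png

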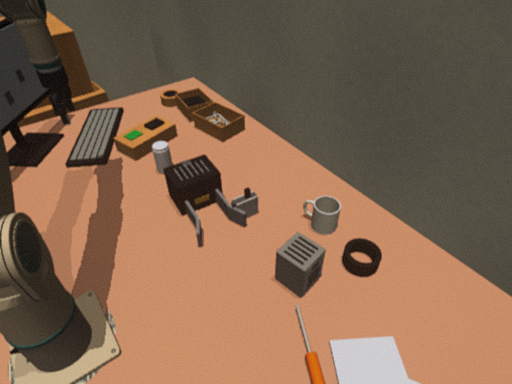

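View pics/top0.png

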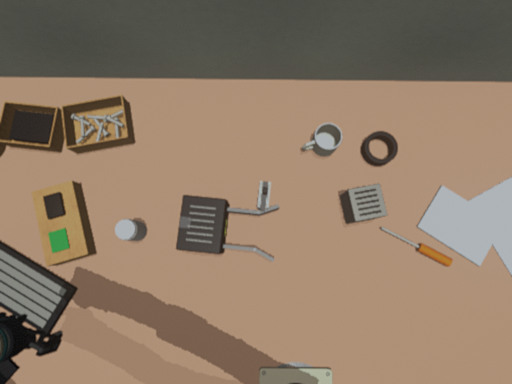

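The side view shows the module at about (300,263), the dock at (193,183), the mug at (325,213) and the tape at (362,257). In the top view the module's top is at (368,202), the power unit at (203,224) and the grip at (265,190). I'll enlarge the top view to read the corners.

```bash
cat > h.py <<'E'
from cell import *
import cv2,numpy as np
def ray(n,px,z):
    c=calibration(n);T=c["world_from_camera"]
    d=T[:3,:3]@np.array([(px[0]-c["cx"])/c["fx"],(px[1]-c["cy"])/c["fy"],1])
    o=T[:3,3];return (o+d*(z-o[2])/d[2])[:2]
def proj(n,P):
    c=calibration(n);T=c["world_from_camera"];p=T[:3,:3].T@(np.array(P,float)-T[:3,3])
    return np.array([c["fx"]*p[0]/p[2]+c["cx"],c["fy"]*p[1]/p[2]+c["cy"]])
E
python3 - <<'E'
import cv2
b=cv2.imread("pics/top0.png")
c=cv2.resize(b[115:275,165:415],None,fx=3.2,fy=3.2,interpolation=cv2.INTER_CUBIC)
for i in range(170,415,10): cv2.line(c,(int((i-165)*3.2),0),(int((i-165)*3.2),6 if i%50 else 14),(255,255,255),1)
for i in range(120,275,10): cv2.line(c,(0,int((i-115)*3.2)),(6 if i%50 else 14,int((i-115)*3.2)),(255,255,255),1)
cv2.imwrite("pics/topc.png",c)
E
```

```text
(no output)
```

View pics/topc.png

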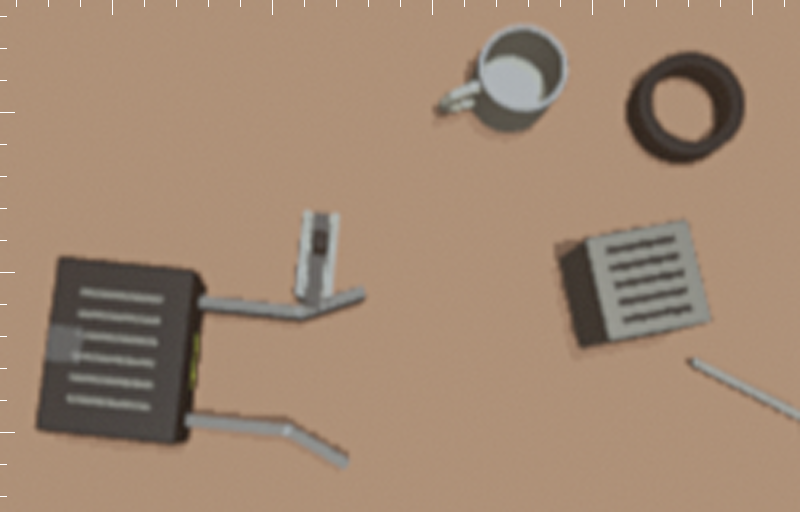

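Run:
```python
from h import *
f=lambda p,z:ray("top",(p[0]/3.2+165-.35,p[1]/3.2+115-.35),z)
def show(n,L,z):
    q=np.array([f(p,z) for p in L]);print(n,q.round(0).tolist(),"len",np.linalg.norm(q-np.roll(q,-1,0),axis=1).round(0));return q
u=show("unit",[(58,257),(191,271),(172,440),(37,430)],120)
m=show("mod",[(586,238),(686,220),(711,320),(609,342)],120)
print("mod c",m.mean(0),"edges",[np.arctan2(*(m[(i+1)%4]-m[i])[::-1]).round(3) for i in range(4)])
w=show("walls",[(200,302),(300,315),(362,294),(187,420),(288,430),(346,462)],60)
x=lambda a:a/np.linalg.norm(a)
print("unit edges",[np.arctan2(*(u[(i+1)%4]-u[i])[::-1]).round(3) for i in range(4)])
print("wall ang",[np.arctan2(*(w[i]-w[i+1])[::-1]).round(3) for i in (0,3)])
show("grip",[(320,233)],110);show("housing",[(303,212),(339,213),(332,300),(297,296)],76)
show("tape",[(686,100)],48);show("mug",[(523,68)],90)
# side cross-check: module top corners by brightness
```

```text
unit [[574.0, 313.0], [564.0, 200.0], [422.0, 212.0], [428.0, 325.0]] len [114. 142. 113. 146.]
mod [[596.0, -137.0], [613.0, -223.0], [527.0, -241.0], [508.0, -154.0]] len [87. 87. 89. 90.]
mod c [ 560.92680717 -188.56566432] edges [np.float64(-1.38), np.float64(-2.935), np.float64(1.794), np.float64(0.193)]
walls [[543.0, 197.0], [533.0, 107.0], [552.0, 51.0], [439.0, 205.0], [431.0, 116.0], [404.0, 65.0]] len [ 90.  59. 191.  90.  58. 192.]
unit edges [np.float64(-1.664), np.float64(3.057), np.float64(1.511), np.float64(-0.076)]
wall ang [np.float64(1.453), np.float64(1.486)]
grip [[599.0, 90.0]] len [0.]
housing [[624.0, 105.0], [623.0, 73.0], [545.0, 79.0], [548.0, 110.0]] len [32. 78. 31. 76.]
tape [[738.0, -249.0]] len [0.]
mug [[755.0, -91.0]] len [0.]
```

```bash
cat >> h.py <<'E'
from scipy.spatial.transform import Rotation as R
SEAT=np.array([486.,158.]);PSI=1.49
def tool(psi,th):
    f=np.array([np.cos(psi),np.sin(psi),0]);k=np.array([0,0,1.])
    x=-(np.cos(th)*f+np.sin(th)*k);y=np.sin(th)*f-np.cos(th)*k
    return R.from_matrix(np.c_[x,y,np.cross(x,y)])
def here():
    s=read_state();return s["eef_pos"],R.from_euler("xyz",s["tool_rot"])
def rows(poses,start=None):
    """poses: list of (pos, R); rows of increments from the pose now."""
    p,q=start or here();out=[]
    for P,Q in poses:
        d=q.inv().apply(np.array(P)-p)/40;w=(q.inv()*Q).as_rotvec()/np.radians(8)
        out.append(np.r_[d,w].round(2));p,q=np.array(P),Q
    for r in out: print([float(v) for v in r],"" if abs(r).max()<=1 else "!!")
def lin(P,Q,n,start=None):
    from scipy.spatial.transform import Slerp
    p,q=start or here();S=Slerp([0,1],R.concatenate([q,Q]))
    return [(p+(np.array(P)-p)*i/n,S(i/n)) for i in range(1,n+1)]
E
python3 - <<'E'
from h import *
print("screwdriver tip",ray("top",(688/3.2+165,360/3.2+115),4))
T=tool(1.774,.6)
a=(np.array([580,-281,200]),T)
rows(lin(*a,27))
E
```

```text
screwdriver tip [ 499.17715015 -256.51598047]
[0.6, 0.03, -0.63, 0.08, 0.25, 0.15] 
[0.62, 0.01, -0.61, 0.08, 0.25, 0.15] 
[0.64, -0.01, -0.59, 0.08, 0.25, 0.15] 
[0.66, -0.03, -0.57, 0.08, 0.25, 0.15] 
[0.68, -0.05, -0.54, 0.08, 0.25, 0.15] 
[0.69, -0.07, -0.52, 0.08, 0.25, 0.15] 
[0.71, -0.09, -0.49, 0.08, 0.25, 0.15] 
[0.73, -0.11, -0.47, 0.08, 0.25, 0.15] 
[0.74, -0.13, -0.44, 0.08, 0.25, 0.15] 
[0.75, -0.15, -0.41, 0.08, 0.25, 0.15] 
[0.76, -0.17, -0.39, 0.08, 0.25, 0.15] 
[0.77, -0.19, -0.36, 0.08, 0.25, 0.15] 
[0.78, -0.21, -0.33, 0.08, 0.25, 0.15] 
[0.79, -0.23, -0.3, 0.08, 0.25, 0.15] 
[0.79, -0.25, -0.27, 0.08, 0.25, 0.15] 
[0.79, -0.26, -0.24, 0.08, 0.25, 0.15] 
[0.8, -0.28, -0.21, 0.08, 0.25, 0.15] 
[0.8, -0.3, -0.18, 0.08, 0.25, 0.15] 
[0.8, -0.32, -0.15, 0.08, 0.25, 0.15] 
[0.79, -0.34, -0.11, 0.08, 0.25, 0.15] 
[0.79, -0.35, -0.08, 0.08, 0.25, 0.15] 
[0.79, -0.37, -0.05, 0.08, 0.25, 0.15] 
[0.78, -0.39, -0.02, 0.08, 0.25, 0.15] 
[0.77, -0.4, 0.01, 0.08, 0.25, 0.15] 
[0.76, -0.42, 0.04, 0.08, 0.25, 0.15] 
[0.75, -0.43, 0.07, 0.08, 0.25, 0.15] 
[0.74, -0.45, 0.1, 0.08, 0.25, 0.15]
```

apply_moves:
  targets:
    - [0.6,0.03,-0.63,0.08,0.25,0.15]
    - [0.62,0.01,-0.61,0.08,0.25,0.15]
    - [0.64,-0.01,-0.59,0.08,0.25,0.15]
    - [0.66,-0.03,-0.57,0.08,0.25,0.15]
    - [0.68,-0.05,-0.54,0.08,0.25,0.15]
    - [0.69,-0.07,-0.52,0.08,0.25,0.15]
    - [0.71,-0.09,-0.49,0.08,0.25,0.15]
    - [0.73,-0.11,-0.47,0.08,0.25,0.15]
    - [0.74,-0.13,-0.44,0.08,0.25,0.15]
    - [0.75,-0.15,-0.41,0.08,0.25,0.15]
    - [0.76,-0.17,-0.39,0.08,0.25,0.15]
    - [0.77,-0.19,-0.36,0.08,0.25,0.15]
  jaw: 0.2

```text
clock: 1.6
eef_pos: [398.0, 207.5, 216.4]
tool_rot: [-1.491, 0.272, -0.809]
force: [0.7, 0.5, -0.3]
width: 51.2
```

apply_moves:
  targets:
    - [0.78,-0.21,-0.33,0.08,0.25,0.15]
    - [0.79,-0.23,-0.3,0.08,0.25,0.15]
    - [0.79,-0.25,-0.27,0.08,0.25,0.15]
    - [0.79,-0.26,-0.24,0.08,0.25,0.15]
    - [0.8,-0.28,-0.21,0.08,0.25,0.15]
    - [0.8,-0.3,-0.18,0.08,0.25,0.15]
    - [0.8,-0.32,-0.15,0.08,0.25,0.15]
    - [0.79,-0.34,-0.11,0.08,0.25,0.15]
    - [0.79,-0.35,-0.08,0.08,0.25,0.15]
    - [0.79,-0.37,-0.05,0.08,0.25,0.15]

```text
clock: 2.85
eef_pos: [519.2, -118.8, 200.9]
tool_rot: [-1.517, 0.508, -1.17]
force: [0.5, 0.4, 0.5]
width: 51.3
```

Run:
```python
from h import *
s=read_state();print(s["clock"],s["eef_pos"],s["qpos"],s["width"])
T=tool(1.774,.6)
a=(np.array([580,-281,200]),T)
L=lin(*a,6);L+=lin([580,-281,35],T,5,a)
rows(L)
```

```text
2.85 [ 519.21471876 -118.81229894  200.90426952] [ 0.35002717  0.69219269  0.11178865  1.6375258  -0.47043952  1.22088826
  1.09164959] 51.31860424235516
[0.63, -0.35, -0.01, 0.06, 0.2, 0.1] 
[0.63, -0.36, 0.01, 0.06, 0.2, 0.1] 
[0.62, -0.37, 0.03, 0.06, 0.2, 0.1] 
[0.61, -0.38, 0.05, 0.06, 0.2, 0.1] 
[0.61, -0.38, 0.07, 0.06, 0.2, 0.1] 
[0.6, -0.39, 0.09, 0.06, 0.2, 0.1] 
[0.47, 0.68, 0.0, 0.0, -0.0, 0.0] 
[0.47, 0.68, -0.0, 0.0, 0.0, 0.0] 
[0.47, 0.68, -0.0, 0.0, 0.0, 0.0] 
[0.47, 0.68, -0.0, 0.0, 0.0, 0.0] 
[0.47, 0.68, -0.0, 0.0, 0.0, 0.0]
```

apply_moves:
  targets:
    - [0.63,-0.35,-0.01,0.06,0.2,0.1]
    - [0.63,-0.36,0.01,0.06,0.2,0.1]
    - [0.62,-0.37,0.03,0.06,0.2,0.1]
    - [0.61,-0.38,0.05,0.06,0.2,0.1]
    - [0.61,-0.38,0.07,0.06,0.2,0.1]
    - [0.6,-0.39,0.09,0.06,0.2,0.1]
    - [0.47,0.68,0,0,0,0]
    - [0.47,0.68,0,0,0,0]
    - [0.47,0.68,0,0,0,0]
    - [0.47,0.68,0,0,0,0]
    - [0.47,0.68,0,0,0,0]

```text
clock: 4.22
eef_pos: [580.7, -281.2, 34.2]
tool_rot: [-1.569, 0.596, -1.362]
force: [-0.4, 0.2, 0.1]
width: 51.1
```

```bash
cat >> h.py <<'E'
def s2w(x,y):  # seat frame -> world
    c,s=np.cos(PSI),np.sin(PSI);return SEAT+np.array([c*x-s*y,s*x+c*y])
def w2s(P):
    c,s=np.cos(PSI),np.sin(PSI);d=np.array(P[:2])-SEAT;return np.array([c*d[0]+s*d[1],-s*d[0]+c*d[1]])
def toolpose(x,y,yaw,off,z=32,th=.6):  # module pose in seat frame -> tool pose, TCP off mm behind the module centre
    f=np.array([np.cos(PSI+yaw),np.sin(PSI+yaw)]);p=s2w(x,y)-off*f
    return np.r_[p,z],tool(PSI+yaw,th)
E
python3 - <<'E'
from h import *
s=read_state();print(s["clock"],s["eef_pos"],s["tool_rot"],s["qpos"],s["width"])
print(tool(1.774,.6).as_euler("xyz"))
im=cv2.cvtColor(get_image("side"),cv2.COLOR_RGB2BGR)
cv2.imwrite("pics/s1.png",cv2.resize(im[150:340,200:450],None,fx=3,fy=3))
rows(lin(*toolpose(*w2s((561,-188.6)),.284,58),5))
E
```

```text
4.225 [ 580.65546045 -281.23757689   34.17964278] [-1.568799    0.59577095 -1.36237754] [ 0.5526609   1.11582556  0.13823802  1.2143246  -0.51957545  1.33624211
  1.10964281] 51.077307675576684
[-1.57079633  0.6        -1.36759265]
[-0.15, 0.09, 0.01, 0.01, 0.0, 0.0] 
[-0.15, 0.09, 0.01, 0.01, 0.0, 0.0] 
[-0.15, 0.09, 0.01, 0.01, 0.0, 0.0] 
[-0.15, 0.09, 0.01, 0.01, 0.0, 0.0] 
[-0.15, 0.09, 0.01, 0.01, 0.0, 0.0]
```

View pics/s1.png

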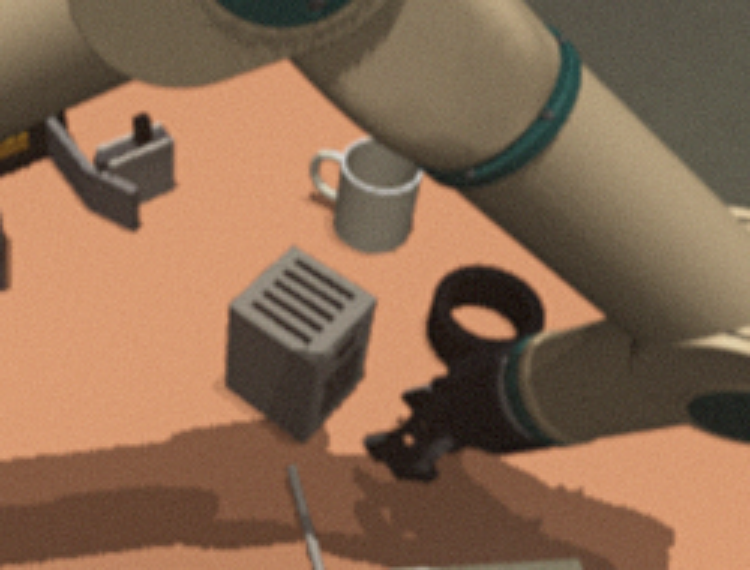

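The fingers stand clear behind the louvred face, with the module upright at about (300,345) in the crop. I'll move in to contact.

apply_moves:
  targets:
    - [-0.15,0.09,0.01,0,0,0]
    - [-0.15,0.09,0.01,0,0,0]
    - [-0.15,0.09,0.01,0,0,0]
    - [-0.15,0.09,0.01,0,0,0]
    - [-0.15,0.09,0.01,0,0,0]

```text
clock: 4.9
eef_pos: [575.9, -246.3, 38.4]
tool_rot: [-1.567, 0.595, -1.361]
force: [-1.1, 0.2, -0.5]
width: 51.4
```

apply_moves:
  targets:
    - [-0.1,0.07,0,0,0,0]
    - [-0.1,0.07,0,0,0,0]

```text
clock: 5.15
eef_pos: [573.6, -237.0, 37.6]
tool_rot: [-1.568, 0.595, -1.362]
force: [-0.1, 0.7, 0.2]
width: 51.0
```

Run:
```python
from h import *
s=read_state();f=np.array([np.cos(1.774),np.sin(1.774)])
print(s["eef_pos"],s["force"],"offset",(np.array([561,-188.6])-s["eef_pos"][:2])@f,"lat",(np.array([561,-188.6])-s["eef_pos"][:2])@[-f[1],f[0]])
```

```text
[ 573.59882129 -237.0310881    37.58650648] [-0.09340821  0.74393611  0.23275327] offset 49.977166655822565 lat 2.565814737105928
```

```bash
cat > plan.py <<'E'
from h import *
from scipy.optimize import fsolve
x0,y0=w2s((561,-188.6));a0=.284
def end(v):
    r,p=v;return [x0+r*(np.sin(p)-np.sin(a0))+r*np.sin(p)+145,y0+r*(np.cos(a0)-np.cos(p))+r*(1-np.cos(p))]
r,p=fsolve(end,[150,.85])
L=r*(p-a0)+r*p
def pose(s):
    x,y,a=x0,y0,a0;n=400
    for i in range(n):
        k=(1 if (i+.5)*s/n<r*(p-a0) else -1)/r
        a+=k*s/n;x+=np.cos(a)*s/n;y+=np.sin(a)*s/n
    return x,y,a
OFF=47
E
python3 - <<'E'
from plan import *
print(x0,y0,r,p,L)
st=here()
P=[toolpose(*pose(s),OFF,34) for s in np.arange(0,97,8)]
rows(P)
E
```

```text
-339.41617122404347 -102.72887963766965 157.81403323748353 0.8572795966889545 225.76231609192897
[-0.01, 0.12, -0.06, 0.0, 0.03, 0.03] 
[-0.17, 0.11, 0.05, -0.2, -0.3, 0.0] 
[-0.17, 0.11, 0.05, -0.2, -0.3, -0.0] 
[-0.17, 0.11, 0.05, -0.2, -0.3, 0.0] 
[-0.17, 0.11, 0.05, -0.2, -0.3, -0.0] 
[-0.17, 0.11, 0.05, -0.2, -0.3, -0.0] 
[-0.17, 0.11, 0.05, -0.2, -0.3, 0.0] 
[-0.17, 0.11, 0.05, -0.2, -0.3, -0.0] 
[-0.17, 0.11, 0.05, -0.2, -0.3, -0.0] 
[-0.17, 0.11, 0.05, -0.2, -0.3, 0.0] 
[-0.17, 0.11, 0.05, -0.2, -0.3, -0.0] 
[-0.17, 0.11, 0.05, -0.2, -0.3, 0.0] 
[-0.17, 0.11, -0.02, 0.08, 0.11, 0.0]
```

apply_moves:
  targets:
    - [-0.01,0.12,-0.06,0,0.03,0]
    - [-0.17,0.11,0.05,-0.2,-0.3,0]
    - [-0.17,0.11,0.05,-0.2,-0.3,0]
    - [-0.17,0.11,0.05,-0.2,-0.3,0]
    - [-0.17,0.11,0.05,-0.2,-0.3,0]
    - [-0.17,0.11,0.05,-0.2,-0.3,0]
    - [-0.17,0.11,0.05,-0.2,-0.3,0]

```text
clock: 6.02
eef_pos: [566.4, -185.2, 34.5]
tool_rot: [-1.568, 0.594, -1.061]
force: [2.6, -2.8, -2.3]
width: 51.5
```

Run:
```python
from plan import *
s=read_state();print(s["clock"],s["eef_pos"],s["force"]);print([toolpose(*pose(s),OFF,34)[0].round() for s in (40,48)])
im=cv2.cvtColor(get_image("top"),cv2.COLOR_RGB2BGR);cv2.imwrite("pics/t2f.png",im)
cv2.imwrite("pics/t2.png",cv2.resize(im[115:275,235:435],None,fx=3.2,fy=3.2,interpolation=cv2.INTER_CUBIC))
```

```text
6.025 [ 566.44535849 -185.2071045    34.45192337] [ 2.59452949 -2.81326716 -2.3459487 ]
[array([ 569., -193.,   34.]), array([ 567., -185.,   34.])]
```

View pics/t2.png

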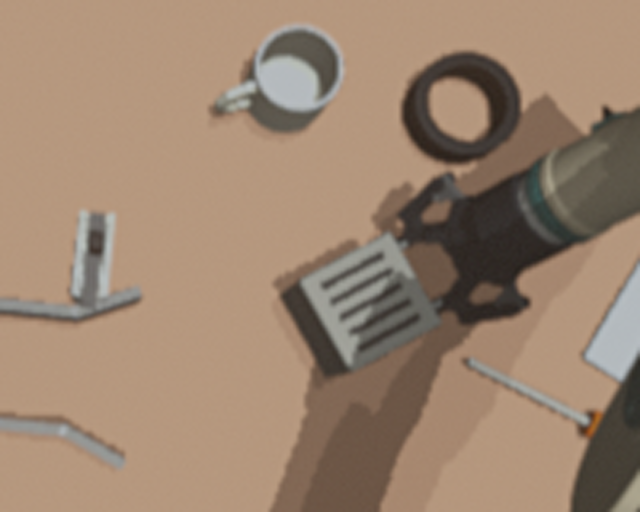

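Both fingers are on the module's rear face. Its top corners are at about (300,283), (390,235), (439,318) and (352,368) in the crop. I'll compare that with the plan.

```bash
cat >> h.py <<'E'
def modfrom(c,ox,oy,k=3.2):  # front-right, back-right, back-left, front-left top corners in a crop
    q=np.array([w2s(ray("top",(p[0]/k+ox-.35,p[1]/k+oy-.35),120)) for p in c])
    f=(q[0]-q[1])+(q[3]-q[2]);l=(q[3]-q[0])+(q[2]-q[1]);return q.mean(0),np.arctan2(f[1],f[0]),np.arctan2(-l[0],l[1])
E
python3 - <<'E'
from plan import *
print(modfrom([(300,283),(390,235),(439,318),(352,368)],235,115),pose(48))
P=[toolpose(*pose(s),OFF,34) for s in np.arange(56,145,8)]
rows(P)
E
```

```text
(array([-295.03508129,  -80.51569694]), np.float64(0.5918779982526325), np.float64(0.60445904537245)) (np.float64(-296.0834273035122), np.float64(-82.51586224638474), np.float64(0.5881554607996646))
[-0.11, 0.1, 0.04, -0.2, -0.26, 0.02] 
[-0.17, 0.11, 0.05, -0.2, -0.3, -0.0] 
[-0.17, 0.11, 0.05, -0.2, -0.3, 0.0] 
[-0.17, 0.11, 0.05, -0.2, -0.3, -0.0] 
[-0.17, 0.11, 0.05, -0.2, -0.3, 0.0] 
[-0.17, 0.11, -0.02, 0.08, 0.11, 0.0] 
[-0.17, 0.11, -0.05, 0.2, 0.3, -0.0] 
[-0.17, 0.11, -0.05, 0.21, 0.3, -0.0] 
[-0.17, 0.11, -0.05, 0.2, 0.29, 0.0] 
[-0.17, 0.11, -0.05, 0.21, 0.3, 0.0] 
[-0.17, 0.11, -0.05, 0.21, 0.31, -0.0] 
[-0.17, 0.11, -0.05, 0.21, 0.31, 0.0]
```

The module tracks the plan within 2 mm and 0.01 rad, so I'll continue.

apply_moves:
  targets:
    - [-0.11,0.1,0.04,-0.2,-0.26,0]
    - [-0.17,0.11,0.05,-0.2,-0.3,0]
    - [-0.17,0.11,0.05,-0.2,-0.3,0]
    - [-0.17,0.11,0.05,-0.2,-0.3,0]
    - [-0.17,0.11,0.05,-0.2,-0.3,0]
    - [-0.17,0.11,-0.02,0.08,0.11,0]
    - [-0.17,0.11,-0.05,0.2,0.3,0]
    - [-0.17,0.11,-0.05,0.2,0.3,0]
    - [-0.17,0.11,-0.05,0.2,0.3,0]
    - [-0.17,0.11,-0.05,0.2,0.3,0]
    - [-0.17,0.11,-0.05,0.2,0.3,0]
    - [-0.17,0.11,-0.05,0.2,0.3,0]

```text
clock: 7.58
eef_pos: [506.8, -110.9, 35.8]
tool_rot: [-1.575, 0.595, -1.144]
force: [0.0, -2.5, -1.7]
width: 51.5
```

Run:
```python
from plan import *
P=[toolpose(*pose(s),OFF,34) for s in np.r_[np.arange(152,225,8),L]]
rows(P)
s=read_state();print(s["clock"],s["eef_pos"],s["qpos"]);print(toolpose(*pose(144),OFF,34)[0])
```

```text
[-0.17, 0.17, 0.01, 0.19, 0.24, 0.03] 
[-0.17, 0.11, -0.05, 0.21, 0.3, 0.0] 
[-0.17, 0.11, -0.05, 0.21, 0.31, 0.0] 
[-0.16, 0.11, -0.06, 0.19, 0.27, 0.0] 
[-0.17, 0.11, -0.05, 0.21, 0.3, 0.0] 
[-0.17, 0.12, -0.05, 0.22, 0.33, 0.0] 
[-0.16, 0.11, -0.06, 0.19, 0.28, 0.0] 
[-0.17, 0.11, -0.05, 0.21, 0.3, 0.0] 
[-0.16, 0.11, -0.06, 0.19, 0.28, 0.0] 
[-0.17, 0.11, -0.05, 0.2, 0.3, -0.0] 
[-0.04, 0.03, -0.0, 0.07, 0.1, -0.0] 
7.575 [ 506.82708204 -110.9097438    35.76355223] [ 0.37131232  0.96901131  0.07195292  1.63859623 -0.4986256   1.07250671
  1.21618839]
[ 508.49898048 -108.67247113   34.        ]
```

apply_moves:
  targets:
    - [-0.17,0.17,0.0,0.2,0.25,0]
    - [-0.17,0.11,-0.05,0.2,0.3,0]
    - [-0.17,0.11,-0.05,0.2,0.3,0]
    - [-0.17,0.11,-0.05,0.2,0.3,0]
    - [-0.17,0.11,-0.05,0.2,0.3,0]
    - [-0.17,0.11,-0.05,0.2,0.3,0]
    - [-0.17,0.11,-0.05,0.2,0.3,0]
    - [-0.17,0.11,-0.05,0.2,0.3,0]

```text
clock: 8.57
eef_pos: [476.0, -50.6, 35.1]
tool_rot: [-1.574, 0.595, -1.541]
force: [-1.2, -3.8, -1.4]
width: 50.9
```

Run:
```python
from plan import *
s=read_state();print(s["clock"],s["eef_pos"],w2s(s["eef_pos"]),s["tool_rot"],s["force"]);print(pose(208))
im=cv2.cvtColor(get_image("top"),cv2.COLOR_RGB2BGR);cv2.imwrite("pics/t3f.png",im)
cv2.imwrite("pics/t3.png",cv2.resize(im[150:280,165:365],None,fx=4,fy=4,interpolation=cv2.INTER_CUBIC))
```

```text
8.575 [475.96732478 -50.60745218  35.08156104] [-208.7366446    -6.83643766] [-1.57417467  0.59490601 -1.54093337] [-1.22270941 -3.77609585 -1.40111473]
(np.float64(-162.7219526839144), np.float64(-1.0313940086697089), np.float64(0.11265909041619004))
```

View pics/t3.png

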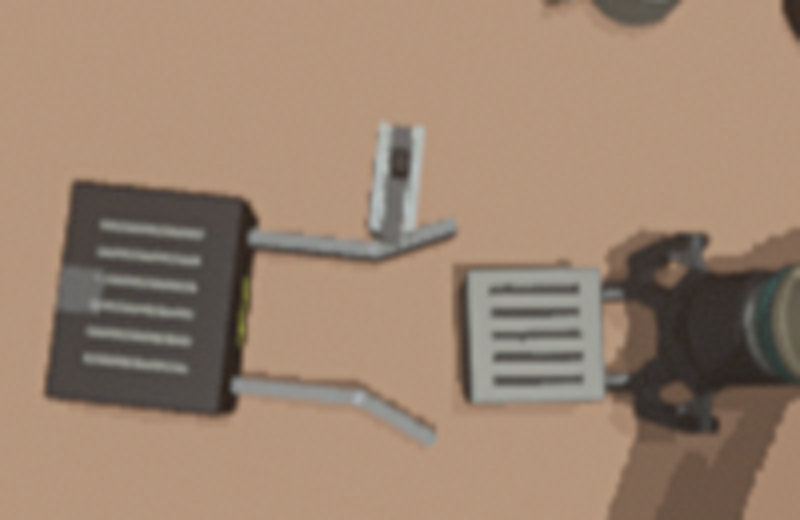

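Just outside the mouth, the module's top corners are at (468,270), (600,267), (604,399) and (475,402) in the crop. I'll work out the remaining straight push from them.

Run:
```python
from plan import *
m,a,b=modfrom([(468,270),(600,267),(604,399),(475,402)],165,150,4);print(m,a,b)
st=here();d=w2s(st[0])-m;yaw=(a+b)/2
tyaw=R.from_matrix(st[1].as_matrix()).as_matrix()[:,0];tpsi=np.arctan2(-tyaw[1],-tyaw[0]);print("tool yaw rel",tpsi-PSI,"offset",d)
# arc: yaw to 0 over 30 mm, then straight to x=-45, in 8 mm steps
yaw=tpsi-PSI;x,y=m;P=[]
for i in range(12):
    s=9;yaw0=yaw;yaw=max(0,yaw-.028);x+=s*np.cos((yaw+yaw0)/2);y+=s*np.sin((yaw+yaw0)/2)
    y-=np.clip(y,-.7,.7)*.7
    P.append(toolpose(x,y,yaw,46,34));print(round(x),round(y,1),round(yaw,3))
rows(P)
```

```text
[-161.23820366   -1.65016057] 0.11602465545819296 0.11908755138290113
tool yaw rel 0.10832630950999222 offset [-46.10650913  -3.82208636]
-152 -0.3 0.08
-143 0.1 0.052
-134 0.1 0.024
-125 0.1 0
-116 0.0 0
-107 0.0 0
-98 0.0 0
-89 0.0 0
-80 0.0 0
-71 0.0 0
-62 0.0 0
-53 0.0 0
[-0.17, 0.16, -0.01, 0.15, 0.17, 0.02] 
[-0.19, 0.13, -0.02, 0.11, 0.17, 0.0] 
[-0.19, 0.13, -0.02, 0.11, 0.17, 0.0] 
[-0.19, 0.13, -0.02, 0.1, 0.14, 0.0] 
[-0.19, 0.13, 0.0, 0.0, 0.0, 0.0] 
[-0.19, 0.13, 0.0, 0.0, 0.0, 0.0] 
[-0.19, 0.13, 0.0, 0.0, 0.0, 0.0] 
[-0.19, 0.13, 0.0, 0.0, 0.0, 0.0] 
[-0.19, 0.13, 0.0, 0.0, 0.0, 0.0] 
[-0.19, 0.13, 0.0, 0.0, 0.0, 0.0] 
[-0.19, 0.13, 0.0, 0.0, 0.0, 0.0] 
[-0.19, 0.13, 0.0, 0.0, 0.0, 0.0]
```

apply_moves:
  targets:
    - [-0.17,0.16,-0.01,0.15,0.17,0]
    - [-0.19,0.13,-0.02,0.11,0.17,0]
    - [-0.19,0.13,-0.02,0.11,0.17,0]
    - [-0.19,0.13,-0.02,0.1,0.14,0]
    - [-0.19,0.13,0,0,0,0]
    - [-0.19,0.13,0,0,0,0]
    - [-0.19,0.13,0,0,0,0]

```text
clock: 9.5
eef_pos: [478.1, 11.1, 33.7]
tool_rot: [-1.565, 0.592, -1.649]
force: [-0.8, -11.5, 8.3]
width: 51.3
```

Run:
```python
from plan import *
s=read_state();print(s["clock"],s["eef_pos"],w2s(s["eef_pos"]),s["tool_rot"],s["force"])
im=cv2.cvtColor(get_image("top"),cv2.COLOR_RGB2BGR);cv2.imwrite("pics/t4f.png",im)
cv2.imwrite("pics/t4.png",cv2.resize(im[160:260,200:340],None,fx=5.6,fy=5.6,interpolation=cv2.INTER_CUBIC))
```

```text
9.5 [478.07215242  11.06193427  33.69453329] [-147.0985616    -3.95715833] [-1.56528501  0.59168814 -1.6492455 ] [ -0.83660146 -11.46546675   8.2524016 ]
```

View pics/t4.png

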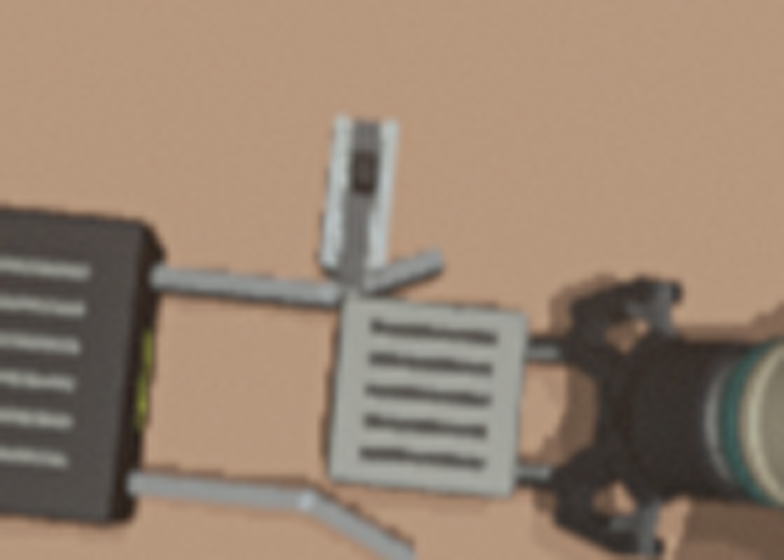

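Run:
```python
from plan import *
print(modfrom([(345,295),(527,312),(513,495),(330,482)],200,160,5.6))
for p in [(155,288),(335,302),(133,474),(312,492)]:
    print(w2s(ray("top",(p[0]/5.6+200-.4,p[1]/5.6+160-.4),60)))
P=[]
```

```text
(array([-100.13620664,   -3.74861274]), np.float64(0.01135357420422853), np.float64(0.008011773822359446))
[ 42.20670812 -48.35515958]
[-50.22311987 -49.76074767]
[43.24381101 46.35233251]
[-47.62803564  46.86483543]
```

apply_moves:
  targets:
    - [-0.1,0.07,-0.04,0,0,0]
    - [-0.1,0.07,-0.04,0,0,0]
    - [-0.1,0.07,0,0,0,0]

```text
clock: 9.93
eef_pos: [477.0, 25.3, 33.5]
tool_rot: [-1.563, 0.591, -1.649]
force: [0.6, -11.0, 9.1]
width: 51.5
```

apply_moves:
  targets:
    - [-0.1,0.07,0,0,0,0]
    - [-0.1,0.07,0,0,0,0]
    - [-0.1,0.07,0,0,0,0]
    - [-0.1,0.07,0,0,0,0]

```text
clock: 10.42
eef_pos: [478.2, 44.6, 33.2]
tool_rot: [-1.564, 0.591, -1.65]
force: [-0.9, -11.9, 9.1]
width: 50.9
```

Run:
```python
from plan import *
s=read_state();print(s["clock"],w2s(s["eef_pos"]),s["tool_rot"],s["force"],s["torque"])
P=[]
n=8;x0=w2s(s["eef_pos"])
rows(lin(np.r_[s2w(x0[0]+60,x0[1]),34],tool(PSI,.6),n))
```

```text
10.425 [-113.70960697   -1.34374061] [-1.56408945  0.5909106  -1.64963652] [ -0.88514334 -11.92126432   9.10514767] [-1.55080599  0.04598304 -0.05479955]
[-0.16, 0.1, -0.0, -0.01, 0.0, 0.01] 
[-0.16, 0.1, -0.0, -0.01, 0.0, 0.01] 
[-0.16, 0.1, -0.0, -0.01, 0.0, 0.01] 
[-0.16, 0.1, -0.0, -0.01, 0.0, 0.01] 
[-0.16, 0.1, -0.0, -0.01, 0.0, 0.01] 
[-0.16, 0.1, -0.0, -0.01, 0.0, 0.01] 
[-0.16, 0.1, -0.0, -0.01, 0.0, 0.01] 
[-0.16, 0.1, -0.0, -0.01, 0.0, 0.01]
```

apply_moves:
  targets:
    - [-0.15,0.1,0,0,0,0]
    - [-0.15,0.1,0,0,0,0]
    - [-0.15,0.1,0,0,0,0]
    - [-0.15,0.1,0,0,0,0]
    - [-0.15,0.1,0,0,0,0]
    - [-0.15,0.1,0,0,0,0]

```text
clock: 11.18
eef_pos: [480.7, 89.2, 33.2]
tool_rot: [-1.566, 0.593, -1.649]
force: [-0.9, -8.3, 4.5]
width: 51.3
```

apply_moves:
  targets:
    - [-0.1,0.07,0,0,0,0]
    - [-0.1,0.07,0,0,0,0]

```text
clock: 11.42
eef_pos: [481.3, 98.7, 33.0]
tool_rot: [-1.566, 0.592, -1.649]
force: [-1.7, -11.4, 8.4]
width: 51.5
```

Run:
```python
from plan import *
s=read_state();print(s["clock"],w2s(s["eef_pos"]),s["eef_pos"],s["tool_rot"],s["force"],s["torque"])
```

```text
11.425 [-59.44742099  -0.13903495] [481.34067227  98.73528994  33.04591568] [-1.56621598  0.59241245 -1.64884213] [ -1.69161143 -11.37416773   8.36515218] [-1.50475425  0.15873732  0.04019592]
```

apply_moves:
  targets:
    - [-0.1,0.07,0,0,0,0]
    - [-0.1,0.07,0,0,0,0]

```text
clock: 11.68
eef_pos: [482.3, 108.0, 33.0]
tool_rot: [-1.566, 0.592, -1.649]
force: [-1.2, -12.9, 11.3]
width: 51.2
```

apply_moves:
  targets:
    - [-0.06,0.04,0,0,0,0]

```text
clock: 11.8
eef_pos: [482.5, 109.5, 32.6]
tool_rot: [-1.565, 0.59, -1.65]
force: [-3.9, -21.6, 16.1]
width: 51.7
```

apply_moves:
  targets:
    - [-0.05,0.04,0,0,0,0]

```text
clock: 11.92
eef_pos: [482.7, 109.6, 31.7]
tool_rot: [-1.565, 0.586, -1.652]
force: [-5.8, -25.8, 15.7]
width: 50.8
```

apply_moves:
  targets:
    - [-0.06,0.04,0,0,0,0]
    - [0,0,0,0,0,0]

```text
clock: 12.18
eef_pos: [482.8, 109.6, 31.1]
tool_rot: [-1.565, 0.582, -1.654]
force: [-5.5, -30.5, 19.5]
width: 51.6
```

Run:
```python
from plan import *
s=read_state();print(s["clock"],w2s(s["eef_pos"]),s["eef_pos"],s["tool_rot"],s["force"],s["torque"])
im=cv2.cvtColor(get_image("top"),cv2.COLOR_RGB2BGR);cv2.imwrite("pics/t5f.png",im)
sd=cv2.cvtColor(get_image("side"),cv2.COLOR_RGB2BGR)
a=cv2.resize(im[160:260,165:305],None,fx=4,fy=4,interpolation=cv2.INTER_CUBIC)
cv2.imwrite("pics/t5.png",a)
b=cv2.resize(sd[140:250,150:290],None,fx=4,fy=4,interpolation=cv2.INTER_CUBIC)
cv2.imwrite("pics/ts5.png",np.vstack([a[:300],b[:300]]))
```

```text
12.175 [-48.48501954  -0.73184972] [482.81631154 109.61408416  31.0921132 ] [-1.56454327  0.58198875 -1.65417402] [ -5.45078083 -30.45814477  19.548687  ] [-3.37791291  1.11036491  0.74906195]
```

View pics/ts5.png

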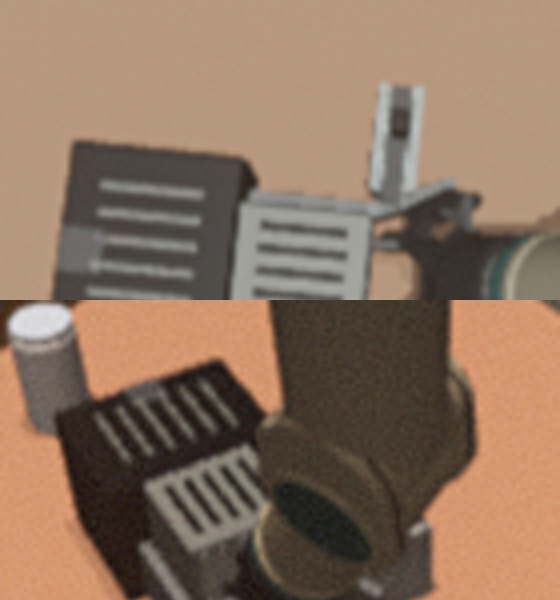

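The module sits flush against the power unit: the tool stalled at 30 N and the two views agree. The lock is still open. I'll back off and move over to the grip.

```bash
sed -i 's/SEAT=np.array(\[486.,158.\])/SEAT=np.array([486.4,156.3])/' h.py
python3 - <<'E'
from h import *
p,q=here();b=w2s(p)
A=(np.r_[s2w(b[0]-60,b[1]),34],q);B=(np.r_[s2w(-130,-30),150],tool(PSI,.4));C=(np.r_[s2w(-58,-172),190],tool(PSI,0));D=(np.r_[s2w(-58,-172),88],tool(PSI,0))
rows(lin(*A,4)+lin(*B,4,A)+lin(*C,6,B)+lin(*D,4,C))
print(C[0],C[1].as_euler("xyz"))
E
```

```text
[0.3, -0.22, 0.0, 0.0, 0.0, 0.0] 
[0.3, -0.22, 0.0, 0.0, 0.0, 0.0] 
[0.3, -0.22, 0.0, 0.0, 0.0, 0.0] 
[0.3, -0.22, 0.0, 0.0, 0.0, 0.0] 
[-0.28, -0.68, 0.19, -0.01, -0.01, -0.33] 
[-0.25, -0.7, 0.19, -0.01, -0.01, -0.33] 
[-0.21, -0.71, 0.19, -0.01, -0.01, -0.33] 
[-0.18, -0.72, 0.19, -0.01, -0.01, -0.33] 
[-0.34, -0.04, 0.59, 0.0, 0.0, -0.48] 
[-0.34, -0.06, 0.59, -0.0, 0.0, -0.48] 
[-0.33, -0.08, 0.59, -0.0, -0.0, -0.48] 
[-0.33, -0.1, 0.59, -0.0, 0.0, -0.48] 
[-0.32, -0.13, 0.59, -0.0, 0.0, -0.48] 
[-0.31, -0.15, 0.59, -0.0, 0.0, -0.48] 
[0.0, 0.64, 0.0, 0.0, -0.0, -0.0] 
[0.0, 0.64, 0.0, 0.0, 0.0, 0.0] 
[0.0, 0.64, 0.0, 0.0, 0.0, 0.0] 
[0.0, 0.64, 0.0, 0.0, 0.0, 0.0] 
[653.15780334  84.60735725 190.        ] [-1.57079633  0.         -1.65159265]
```

apply_moves:
  targets:
    - [0.3,-0.22,0,0,0,0]
    - [0.3,-0.22,0,0,0,0]
    - [0.3,-0.22,0,0,0,0]
    - [0.3,-0.22,0,0,0,0]
    - [-0.28,-0.68,0.19,0,0,-0.33]
    - [-0.25,-0.7,0.19,0,0,-0.33]
    - [-0.21,-0.71,0.19,0,0,-0.33]
    - [-0.18,-0.72,0.19,0,0,-0.33]

```text
clock: 13.28
eef_pos: [505.8, 33.1, 152.1]
tool_rot: [-1.568, 0.41, -1.646]
force: [0.7, -0.1, -0.1]
width: 51.4
```

apply_moves:
  targets:
    - [-0.34,-0.04,0.59,0,0,-0.48]
    - [-0.34,-0.06,0.59,0,0,-0.48]
    - [-0.33,-0.08,0.59,0,0,-0.48]
    - [-0.33,-0.1,0.59,0,0,-0.48]
    - [-0.32,-0.13,0.59,0,0,-0.48]
    - [-0.31,-0.15,0.59,0,0,-0.48]
    - [0,0,0,0,0,0]
  jaw: -1

```text
clock: 14.15
eef_pos: [653.7, 97.6, 192.3]
tool_rot: [-1.567, 0.01, -1.642]
force: [-0.5, 0.0, 0.0]
width: 0.6
```

Run:
```python
from h import *
s=read_state();print(s["clock"],s["eef_pos"],s["tool_rot"],s["force"],s["width"])
im=cv2.cvtColor(get_image("top"),cv2.COLOR_RGB2BGR)
sd=cv2.cvtColor(get_image("side"),cv2.COLOR_RGB2BGR)
cv2.imwrite("pics/t6.png",np.hstack([cv2.resize(im[160:260,165:305],None,fx=4,fy=4,interpolation=cv2.INTER_CUBIC)[:400,:400],cv2.resize(sd[150:250,170:270],None,fx=4,fy=4,interpolation=cv2.INTER_CUBIC)]))
D=(np.r_[s2w(-58,-172),88],tool(PSI,0));rows(lin(*D,4))
```

```text
14.15 [653.70469836  97.61611203 192.33549118] [-1.56684994  0.01016337 -1.64198602] [-0.47245742  0.04933178  0.03746072] 0.6109525686066712
[0.06, 0.65, 0.01, -0.0, 0.01, -0.02] 
[0.06, 0.65, 0.01, -0.0, 0.01, -0.02] 
[0.06, 0.65, 0.01, -0.0, 0.01, -0.02] 
[0.06, 0.65, 0.01, -0.0, 0.01, -0.02]
```

View pics/t6.png

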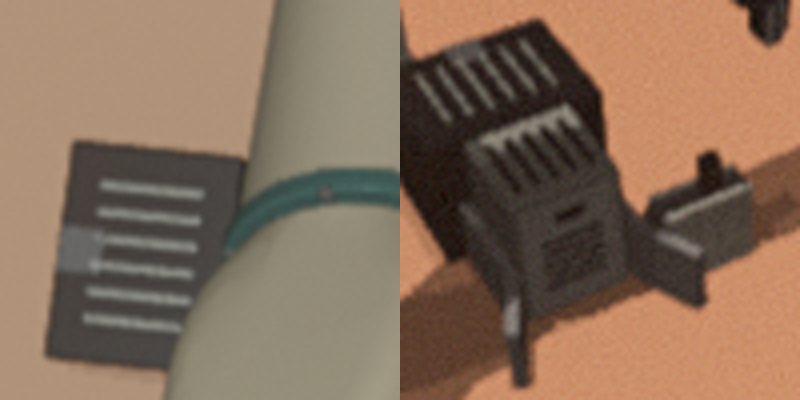

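The side view shows the module standing in the bay, flush with the unit. The grip is upright at (708,160) in the crop with the lock open. I'll descend beside it and push.

apply_moves:
  targets:
    - [0.06,0.65,0,0,0,0]
    - [0.06,0.65,0,0,0,0]
    - [0.06,0.65,0,0,0,0]
    - [0.06,0.65,0,0,0,0]
    - [0,0,0,0,0,0]

```text
clock: 14.88
eef_pos: [649.6, 83.0, 86.5]
tool_rot: [-1.573, 0.008, -1.651]
force: [-0.8, -0.2, 0.5]
width: -0.2
```

Run:
```python
from h import *
s=read_state();print(s["clock"],s["eef_pos"],w2s(s["eef_pos"]),s["force"])
print("grip side",w2s(ray("side",(247,189.5),110)))
rows(lin(np.r_[s2w(-58,-62),88],tool(PSI,0),20))
```

```text
14.875 [649.5944444   83.02108122  86.54027614] [ -59.86869437 -168.57629149] [-0.76761499 -0.18112002  0.46446477]
grip side [ -61.62537308 -109.61313508]
[-0.0, -0.0, -0.13, 0.0, 0.0, -0.0] 
[-0.0, -0.0, -0.13, 0.0, 0.0, -0.0] 
[-0.0, -0.0, -0.13, 0.0, 0.0, -0.0] 
[-0.0, -0.0, -0.13, 0.0, 0.0, -0.0] 
[-0.0, -0.0, -0.13, 0.0, 0.0, -0.0] 
[-0.0, -0.0, -0.13, 0.0, 0.0, -0.0] 
[-0.0, -0.0, -0.13, 0.0, 0.0, -0.0] 
[-0.0, -0.0, -0.13, 0.0, 0.0, -0.0] 
[-0.0, -0.0, -0.13, 0.0, 0.0, -0.0] 
[-0.0, -0.0, -0.13, 0.0, 0.0, -0.0] 
[-0.0, -0.0, -0.13, 0.0, 0.0, -0.0] 
[-0.0, -0.0, -0.13, 0.0, 0.0, -0.0] 
[-0.0, -0.0, -0.13, 0.0, 0.0, -0.0] 
[-0.0, -0.0, -0.13, 0.0, 0.0, -0.0] 
[-0.0, -0.0, -0.13, 0.0, 0.0, -0.0] 
[-0.0, -0.0, -0.13, 0.0, 0.0, -0.0] 
[-0.0, -0.0, -0.13, 0.0, 0.0, -0.0] 
[-0.0, -0.0, -0.13, 0.0, 0.0, -0.0] 
[-0.0, -0.0, -0.13, 0.0, 0.0, -0.0] 
[-0.0, -0.0, -0.13, 0.0, 0.0, -0.0]
```

apply_moves:
  targets:
    - [0,0,-0.13,0,0,0]
    - [0,0,-0.13,0,0,0]
    - [0,0,-0.13,0,0,0]
    - [0,0,-0.13,0,0,0]
    - [0,0,-0.13,0,0,0]
    - [0,0,-0.13,0,0,0]
    - [0,0,-0.13,0,0,0]
    - [0,0,-0.13,0,0,0]

```text
clock: 15.88
eef_pos: [611.6, 88.5, 88.5]
tool_rot: [-1.565, 0.01, -1.648]
force: [3.3, -0.0, -2.0]
width: -0.3
```

apply_moves:
  targets:
    - [0,0,-0.13,0,0,0]
    - [0,0,-0.13,0,0,0]
    - [0,0,-0.13,0,0,0]
    - [0,0,-0.13,0,0,0]
    - [0,0,-0.13,0,0,0]
    - [0,0,-0.13,0,0,0]

```text
clock: 16.62
eef_pos: [579.6, 91.2, 88.4]
tool_rot: [-1.567, 0.01, -1.648]
force: [2.4, 1.3, -1.4]
width: -0.1
```

Run:
```python
from h import *
s=read_state();print(s["clock"],s["eef_pos"],w2s(s["eef_pos"]),s["force"])
```

```text
16.625 [579.60532115  91.24537549  88.3681182 ] [-57.31994333 -98.15172009] [ 2.43032887  1.27905619 -1.41658808]
```

apply_moves:
  targets:
    - [0,0,-0.13,0,0,0]
    - [0,0,-0.13,0,0,0]
    - [0,0,-0.13,0,0,0]
    - [0,0,-0.13,0,0,0]

```text
clock: 17.12
eef_pos: [558.8, 92.5, 88.2]
tool_rot: [-1.567, 0.01, -1.648]
force: [3.5, 1.7, 1.1]
width: -0.1
```

apply_moves:
  targets:
    - [0,0,-0.1,0,0,0]
    - [0,0,-0.1,0,0,0]

```text
clock: 17.38
eef_pos: [553.9, 92.8, 88.6]
tool_rot: [-1.561, 0.01, -1.648]
force: [11.2, 1.2, -6.5]
width: 0.4
```

apply_moves:
  targets:
    - [0,0,-0.07,0,0,0]
    - [0,0,-0.05,0,0,0]

```text
clock: 17.62
eef_pos: [553.8, 92.8, 88.9]
tool_rot: [-1.552, 0.009, -1.649]
force: [17.9, 1.2, -13.1]
width: 0.1
```

The grip stalled at seat y of about -72, as predicted for the end stop. I'll retreat and check.

apply_moves:
  targets:
    - [0,0,0.3,0,0,0]
    - [0,0,0.5,0,0,0]
    - [0,-0.4,0.5,0,0,0]
    - [0,-1,0.3,0,0,0]
    - [0,-1,0.3,0,0,0]
    - [0.7,-0.7,0.7,0,0,0]
    - [1,0,1,0,0,0]
    - [1,0,1,0,0,0]
    - [1,0,1,0,0,0]
    - [0,0,0,0,0,0]

```text
clock: 18.88
eef_pos: [756.8, -80.0, 209.4]
tool_rot: [-1.571, 0.004, -1.655]
force: [0.1, -0.1, -0.2]
width: -0.2
```

Run:
```python
from h import *
s=read_state();print(s["clock"],s["eef_pos"],s["qd"].round(3),s["force"])
im=cv2.cvtColor(get_image("top"),cv2.COLOR_RGB2BGR);cv2.imwrite("pics/t7f.png",im)
sd=cv2.cvtColor(get_image("side"),cv2.COLOR_RGB2BGR);cv2.imwrite("pics/s7f.png",sd)
cv2.imwrite("pics/t7.png",np.hstack([cv2.resize(im[165:265,175:275],None,fx=4,fy=4,interpolation=cv2.INTER_CUBIC),cv2.resize(sd[150:250,170:270],None,fx=4,fy=4,interpolation=cv2.INTER_CUBIC)]))
g=s2w(-58,-50);print("side px of locked grip top in crop",(proj("side",[*g,110])-[170,150])*4,"top",(proj("top",[*g,110])-[175,165])*4)
for c in [(45,45),(-45,45),(-45,-45),(45,-45)]: print(c,((proj("top",[*s2w(*c),120])-[175,165])*4).round())
```

```text
18.875 [756.84500048 -80.0199708  209.35808828] [-0.061 -0.038 -0.05   0.067 -0.029  0.006 -0.01 ] [ 0.0802694  -0.06635884 -0.17767216]
side px of locked grip top in crop [236.34574852 183.660895  ] top [351.18634134 187.6582013 ]
(45, 45) [185. 313.]
(-45, 45) [319. 326.]
(-45, -45) [331. 192.]
(45, -45) [199. 180.]
```

View pics/t7.png

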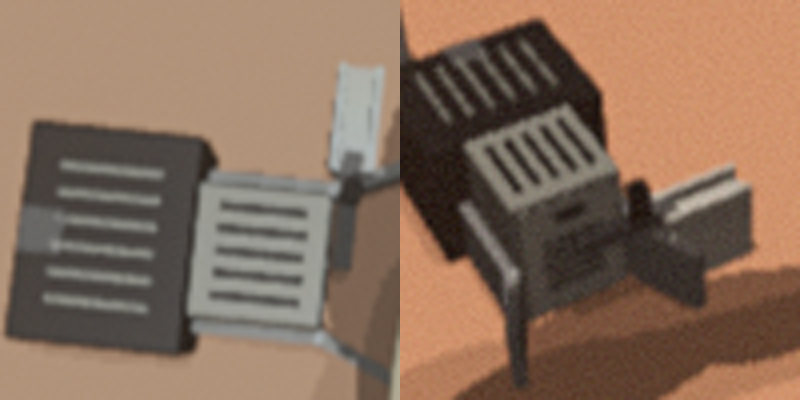

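The top view puts the grip at about (352,165) in the crop, where the full stroke predicts (351,188). The lock may be short of its stop, so I'll measure it by intensity along the slide, before and after.

Run:
```python
from h import *
for cam,fs in (("top",("top0.png","t7f.png")),("side",("side0.png","s7f.png"))):
    for f in fs:
        g=cv2.imread("pics/"+f,0).astype(np.float32)
        ys=np.arange(-150,30,4.)
        for z,xs in ((110,(-61,-58,-55)),(76,(-56,))):
            v=[]
            for y in ys:
                p=np.mean([cv2.getRectSubPix(g,(1,1),tuple(map(float,proj(cam,[*s2w(x,y),z]))))[0,0] for x in xs]);v.append(int(p))
            print(f,z,[(int(y),a) for y,a in zip(ys,v)] )
t=cv2.imread("pics/t7f.png");s=cv2.imread("pics/s7f.png")
cv2.imwrite("pics/z.png",np.hstack([cv2.resize(t[190:240,245:285],None,fx=10,fy=10,interpolation=cv2.INTER_CUBIC),cv2.resize(s[180:230,205:245],None,fx=10,fy=10,interpolation=cv2.INTER_CUBIC)]))
```

```text
top0.png 110 [(-150, 150), (-146, 151), (-142, 150), (-138, 140), (-134, 114), (-130, 104), (-126, 104), (-122, 95), (-118, 71), (-114, 66), (-110, 69), (-106, 63), (-102, 57), (-98, 87), (-94, 106), (-90, 108), (-86, 109), (-82, 108), (-78, 108), (-74, 106), (-70, 107), (-66, 110), (-62, 107), (-58, 104), (-54, 110), (-50, 113), (-46, 94), (-42, 125), (-38, 150), (-34, 150), (-30, 150), (-26, 150), (-22, 150), (-18, 150), (-14, 150), (-10, 150), (-6, 150), (-2, 150), (2, 150), (6, 150), (10, 150), (14, 150), (18, 150), (22, 150), (26, 150)]
top0.png 76 [(-150, 151), (-146, 147), (-142, 129), (-138, 104), (-134, 102), (-130, 102), (-126, 81), (-122, 64), (-118, 67), (-114, 70), (-110, 59), (-106, 61), (-102, 92), (-98, 103), (-94, 102), (-90, 102), (-86, 102), (-82, 102), (-78, 101), (-74, 102), (-70, 103), (-66, 104), (-62, 100), (-58, 105), (-54, 121), (-50, 94), (-46, 105), (-42, 144), (-38, 151), (-34, 150), (-30, 150), (-26, 150), (-22, 149), (-18, 150), (-14, 150), (-10, 150), (-6, 150), (-2, 150), (2, 150), (6, 150), (10, 149), (14, 150), (18, 150), (22, 150), (26, 150)]
t7f.p
[... 2493 characters left out ...]
38, 74), (-34, 69), (-30, 65), (-26, 66), (-22, 66), (-18, 65), (-14, 66), (-10, 63), (-6, 50), (-2, 38), (2, 33), (6, 34), (10, 34), (14, 38), (18, 50), (22, 65), (26, 68)]
s7f.png 76 [(-150, 158), (-146, 161), (-142, 159), (-138, 154), (-134, 119), (-130, 113), (-126, 123), (-122, 115), (-118, 115), (-114, 109), (-110, 114), (-106, 117), (-102, 121), (-98, 120), (-94, 111), (-90, 115), (-86, 120), (-82, 118), (-78, 87), (-74, 80), (-70, 76), (-66, 80), (-62, 59), (-58, 26), (-54, 25), (-50, 27), (-46, 26), (-42, 34), (-38, 45), (-34, 48), (-30, 46), (-26, 51), (-22, 50), (-18, 51), (-14, 47), (-10, 47), (-6, 48), (-2, 51), (2, 44), (6, 40), (10, 48), (14, 41), (18, 38), (22, 48), (26, 49)]
```

View pics/z.png

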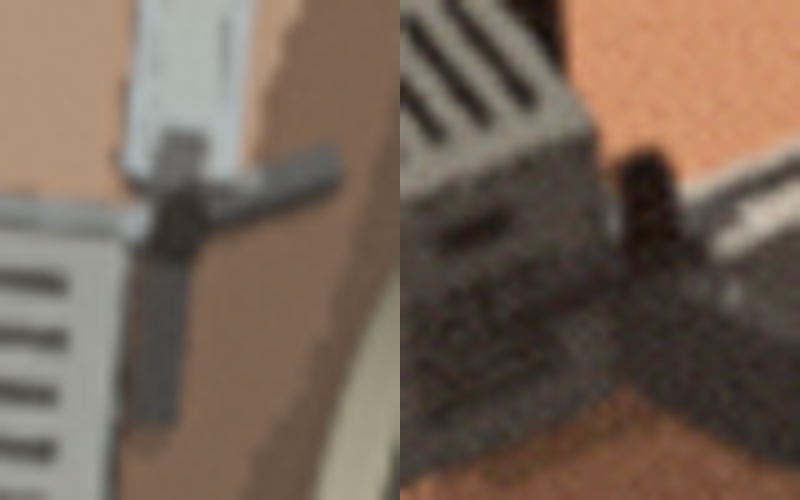

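The check supports the end stop:
- **Grip position:** both views now put it at y of about -51 ± 3 mm. It started near -110, so the lock was already about 10 mm along.
- **Stall:** the tool stalled at -72 mm, which is where a grip at -50 mm plus half the 29 mm shut-finger thickness would stop it. The force rose to 18 N without any further movement.
- **Bar:** it lies clear across the module's front.

I'm handing in.

Run:
```python
from cell import *
s=read_state();print(s["clock"],s["qd"].round(4),s["force"]);print(finish_job())
```

```text
18.975 [-0.0377 -0.0229 -0.0228  0.0162 -0.0071 -0.0054  0.0002] [ 0.35273388  1.59750432 -0.27447181]
the job is handed in; nothing more can be done
None
```

The module is home in the bay and the lock is at its end stop as far as my checks show. I handed the job in at about 19 s; no verdict is reported.

**Module:** I pushed it with both fingers in an S-curve through the mouth until it stalled against the back at about 30 N. Both camera views showed it upright and flush with the power unit while the lock was still open. It stopped about 2 mm from where my first estimate of the seat put it. I took that as error in the estimate and corrected the seat from it, so my last position check was not fully independent.

**Lock:** I pushed the grip with the shut fingers until it stalled at 18 N, against about 2 N of friction. The tool stopped where the end stop should put it, within about 1 mm, and the bar lies across the module's front. The image readings disagreed slightly: the side view gave a grip y of -48.5 mm and the top view -53 mm, where -50 mm is fully locked. If the top view is right, the lock is only just inside its 4 mm tolerance. The grip also seems to have started about 10 mm along its travel.

**Bystanders and arm:** No push went near the tape, can or mug, but I did not measure their final positions. The arm ended in the air about 100 mm above the mug, still settling slightly (joint speeds below 0.04 rad/s).

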